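# Hold the lens grinder's cover at the index for fitting a new stay

### The job

The stay that props up the lens grinder's clear cover has been taken off, so the cover falls shut by itself. So that I can fit the new stay, take the magnifier that hangs over the cover by its grip pin and swing it out to the left of the machine, clear of the cover, then lift the cover by its front bar until the pointer on its right edge stands at the tooth of the index on the quadrant, and finish while still holding it there in the gripper, steady. Do not strike the magnifier with the cover or shift the index, and leave the stay, screwdriver, dish and lens beside the machine where they lie.

Things in the scene. Friction and masses are not known exactly. Their poses are not given: they have to be found in the camera images.
- grinder: Bench lens grinder, bolted down: grey tray 220 mm deep (x), 200 mm wide (y), top at z = 100 mm, wheel inside, dark ribbed motor on the left wall (out to y = +153 mm, top at 92 mm). Origin: centre of its underside, on the worktop; z up, -x its front (switch side, roughly facing the robot), +y its left. 'Grinder frame' below means these axes, in mm.
- hinge_line (a point): Middle of the cover's hinge line, at (85, 0, 106) mm in the grinder's frame; the hinge line runs along the grinder's y. Behind the machine a wall shelf hangs over the worktop: front edge at world x = 0.70 m, underside 0.30 m above the worktop; keep the arm and gripper in front of it.
- cover (a joint): Angle of the clear cover about its rear hinge line: 0 = shut (level), grows as the front edge rises, up to 1.35. Aluminium frame with clear pane, 190 mm wide, 8 mm thick, reaching 199 mm forward of the hinge, about 0.6 kg. Nothing props it and the hinge is almost free: let go, it falls shut. Lifting it at the bar takes about 3 N.
- cover_bar (a point): Centre of the cover's round steel bar handle, 10 mm thick, 116 mm long along grinder y, on two 8 mm rods 52 mm either side, 41 mm in front of the cover's edge, free all round; may turn between the fingers. At cover angle a it lies at (85 - 240 cos a, 0, 106 + 240 sin a) in the grinder frame: shut, (-155, 0, 106).
- pointer_tip (a point): Tip of the flat steel pointer on the cover's right edge, 114 mm from the hinge line, in line with the cover's plane, 107.5 mm right of the machine's middle; it sweeps along the inner face of the quadrant.
- index_tip (a point): Tip of the tooth of the index: a dark steel saddle 20 x 30 x 12 mm with brass thumb screw, clamped on the graduated quadrant arc at the grinder's right side, 37 to 60 degrees above level. It lies on the pointer tip's circle: the tips meet when the cover stands at the index, at angle atan2(height above, distance in front of the hinge line). Leave it where it is clamped.
- post_top (a point): Swivel axis of the magnifier: an upright steel post at (92, 136) mm in the grinder's frame (rear left corner); the point is at the height of the arm, z = 172 mm; the post's cap reaches z = 192 mm.
- magnifier (a joint): Swivel angle of the magnifier's arm: at angle a it points along (-sin a, -cos a) in the grinder frame, so 0 = to the machine's right, 1.57 = to the front, 3.14 = to the left; stops at 0 and 2.9. It starts over the cover (0.7 to 1.05) and is clear of it beyond 1.75. Stays where it is left; takes about 1 N at the grip to swing.
- magnifier_grip (a point): Centre of the upright black grip pin at the far end of the magnifier's head, by which it is swung: round, 13 mm thick, standing from z = 176 to 220 mm (this point at z = 198 mm), 246 mm from the post axis in the arm's direction. It may turn between the fingers.
- magnifier_head (a point): Centre of the magnifier's round head, 102 mm across and 16 mm thick, lying level at z = 172 mm, 190 mm from the post axis, on a 12 mm tube. It hangs in the way of the rising cover, which would strike it at a cover angle of about 0.3 rad.
- stay: Loose: the new stay, a thin rod and tube 181 mm long, 17 mm high, lying on the left of the grinder; origin at its middle, on the worktop, x along it. Leave alone.
- driver: Loose: screwdriver with wooden handle, 152 mm long, 19 mm high, lying on the right of the grinder; origin at the centre of its underside. Leave alone.
- dish: Loose: shallow dish with screws, 70 x 90 x 13 mm, on the right of the grinder; origin at the centre of its underside. Leave alone.
- lens: Loose: round lens blank, 66 mm across, 10 mm high, on the right of the grinder; origin at the centre of its underside. Leave alone.

How it is judged:
On the way, in this order (a step that is already met when the one before it is completed fails the run):
1. the magnifier is swung out to the left, clear of the cover, with the cover still shut (value of joint magnifier above 1.75 rad and value of joint cover below 0.1 rad), for 0.2 s.
2. the cover is lifted by the gripper until its pointer stands at the index (distance between pointer_tip and index_tip below 0.007 m and contact force between the fingers and cover above 0.3 N), for 0.2 s.
At the end, for the whole second after the job is handed in: The pointer's tip is within 7 mm (about 3.5 degrees) of the index tooth's tip and still, the fingers carry the cover (at least 0.3 N between them), and the magnifier stands swung out beyond 1.75 rad (all of step 2 and value of joint magnifier above 1.75 rad and velocity of joint cover between -0.1 and 0.1 rad/s); the arm keeps its last pose, push and grip.
It fails at once if the cover strikes the magnifier (contact force between cover and magnifier above 1 N).
It fails at once if the index is shifted on the quadrant (distance of index_tip from where it was at the start of the episode above 0.005 m).
It fails at once if the stay, screwdriver, dish or lens beside the machine is disturbed (moved over 30 mm) (distance of any of stay, driver, dish, lens from where it was at the start of the episode above 0.03 m).
It also fails if it takes over 64 s, if anything falls off the work surface, if the arm or the gripper's body presses on something with over 40 N, if the wrist force passes 120 N, or if a joint passes its speed limit or range.

### The arm

A 7-joint arm with a two-finger parallel gripper is mounted at the origin on a cart in front of the work surface, level with it; the furniture and walls round the work are solid. World frame = base frame: x ahead of the robot, y to its left, z up, the work surface at z = 0. Lengths are in m, angles in rad, forces in N, time in s.
With the tool pointing down it reaches from about 0.35 to 0.9 m from the base axis. Payload 8.1 kg.
Tool frame: the origin (TCP) lies on the centre line of the jaws, within the pads' length; the fingertips stand 19 mm ahead of it and the grasp point (between the pads) is the TCP (arm.tip_reach is the distance from the TCP to the fingertips, in m); z points along the fingers, y is the line along which they close (so a half turn about z gives the same grasp; the last joint's range is limited). The gripper opens to 92 mm and grips with 3 to 60 N. Pads are 19 mm wide; open, the fingers measure 130 mm over their backs; the gripper's body (75 mm by 190 mm) begins 47 mm behind the grasp point.
Start: joints at [-1.205, 0.434, 0.025, 1.573, -0.012, 1.134, -0.075], TCP at [0.282, 0.558, 0.246] pointing down, gripper open.
Joint ranges: [-2.62, 2.62], [-0.44, 2.09], [-1.27, 1.32], [0.08, 2.57], [-1.32, 4.46], [0.12, 2], [-2.74, 2.74]. Speed limits (rad/s): [2.22, 2.22, 3.01, 3.01, 3.14, 3.14, 3.14].

### API

Orientations are given as a rotation vector (axis times angle).
In Python, from cell import arm gives the robot as it stands.
- The arm moves only by the tool arm_command, never from a script. Its argument "targets" is a list that holds one entry, the list of rows, each a list of 6 numbers: the shift along the tool's x, y, z in m, then the turn, a rotation vector about the tool's x, y, z in rad. A call has 1 to 10 rows; each row shifts and turns the commanded pose from where the row before left it, along the tool's axes as they then stand; what a row does not reach is not made up. A row lasts 1/8 s, in which the tool goes at most 62.5 mm and 10.7 degrees, less where a joint would pass 70% of its speed; a pose out of reach is approached as far as the arm can. A call with a gripper value outside its range is refused whole. "jaw" is the finger opening in m, from 0 to 0.0918, set as the call begins (left out, the last holds). The fingers move at their own pace and stop on an object; "newtons" is the grip in N (left out, the last holds). Time passes only in rows, so rows that do not move let the fingers close. It gives the time, the measured TCP pose, the force, the opening and the grip force at its end, in the units of the state.
- arm.observe(): the state, without advancing time (a new reading comes with each control period).
- arm.get_image(name): name is "side" or "top" or "wrist"; returns a dict with "pixels" (480x640x3 uint8, red, green, blue), "z_map" (480x640 float32, m along the optical axis (not along the pixel's ray), 0 where there is no reading), "fx", "fy", "cx", "cy" (pixels), "xyz" and "rotation" of the camera in the world; the wrist camera has in their place "T_tool_cam" (4x4, takes a point from camera to tool coordinates, whose origin is the TCP and whose axes are the flange's). Camera axes: x right, y down, z forward; pixel columns grow to the right and rows downward; lengths in m; the calibration is good to about 2 mm. A picture is of the moment at which its call begins: read the wrist's pose just before it.
- arm.sign_off(): hands the job in; it is judged then, once.
The state is a dict: "clock": time; "joints": joint angles; "dq": joint speeds; "joint_efforts": joint torques, N m; "position": TCP position; "ee_rot": TCP orientation; "force": force on the tool from outside, world axes, zero at the start; "ft_torque": the same for the moment, N m; "width": opening from 0.0 (shut) to 1.0 (fully open); "gripper_force": force on a finger pad.
Only numpy, scipy, OpenCV 4.12 (cv2) and the standard library are available. Lean on these libraries where they do the work, as an engineer would, in place of code of your own. Each camera call takes 0.05 s, during which the arm holds its last target. There are 200 camera calls.

## Working session

There is one attempt and no reset: what is moved stays moved. The work goes in short steps, Python scripts to look and compute and a tool call to move; the robot and the scene stay as the last step left them, time stands still between calls to the robot, and variables do not carry over. Pictures are saved under pics/ and viewed, at most 10 in all, crops included, and the job is handed in when it is done.

Besides the shell and the picture viewer there is one more tool, called as name(argument=value, ...), one argument or row to a line, values as JSON. arm_command: Moves the arm, as the interface text tells. Its arguments: {"type":"object","properties":{"targets":{"type":"array","items":{"type":"array","items":{"type":"array","items":{"type":"number"}}}},"jaw":{"type":"number"},"newtons":{"type":"number"}},"required":["targets"]}

```bash
mkdir -p pics; ls; cat > h.py <<'E'
import numpy as np, cv2
from scipy.spatial.transform import Rotation as R
from cell import arm
def cloud(im):
    z=im["z_map"]; v,u=np.mgrid[:480,:640]
    p=np.dstack([(u-im["cx"])/im["fx"]*z,(v-im["cy"])/im["fy"]*z,z])
    rot=np.array(im["rotation"]); 
    if rot.shape!=(3,3): rot=R.from_rotvec(rot).as_matrix()
    return p@rot.T+np.array(im["xyz"])
E
python3 - <<'E'
from h import *
for n in ("top","side"):
    im=arm.get_image(n); cv2.imwrite(f"pics/{n}.png",im["pixels"][...,::-1])
    np.savez(f"{n}.npz",**im)
    print(n,im["xyz"],im["rotation"],im["fx"],im["cx"],im["cy"])
s=arm.observe();print(s)
E
```

```text
pics
top [ 0.39975857 -0.30621468  1.17238724] [-2.11102641  2.16718782 -0.16266798] 522.0551802520596 318.5416096443747 245.53369290471693
side [ 0.25340735 -0.91872513  0.58033169] [-2.08339661  0.51024681 -0.26774762] 442.7720410055447 326.0136548063429 239.9900630999434
{'clock': 0.1, 'joints': array([-1.20459655,  0.43516606,  0.02499392,  1.57400563, -0.01160174,
        1.13397376, -0.07509016]), 'dq': array([ 0.0005201 , -0.00228081,  0.00173394, -0.00179702,  0.00294509,
        0.00248651,  0.00043849]), 'joint_efforts': array([ 3.50298746e-03, -6.69122672e+01,  9.88301039e-01, -3.15148187e+01,
       -6.04128465e-02,  3.73964931e-02,  9.28638201e-05]), 'position': array([0.2822481 , 0.55716387, 0.24501592]), 'ee_rot': array([-7.29739377e-01, -3.05546464e+00,  2.19008859e-03]), 'force': array([ 0.47971512, -0.36155595, -0.00793236]), 'ft_torque': array([-0.03253057, -0.02819464, -0.03480449]), 'gripper_force': 0.0, 'width': 1.0014686371609303}
```

View pics/top.png

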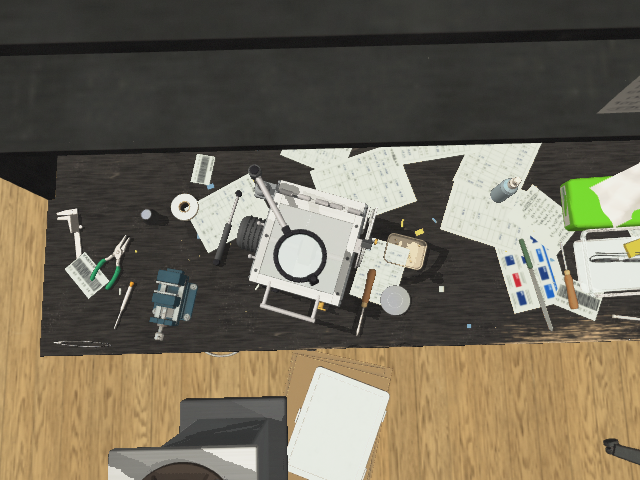

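View pics/side.png

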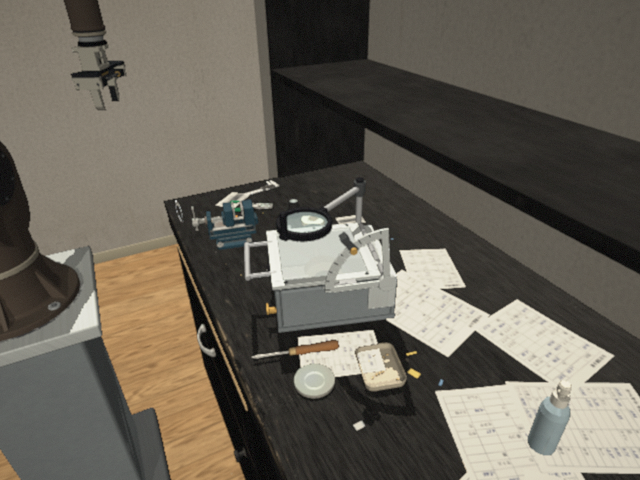

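The top view shows the post cap at (255,171), the grip pin at about (313,281) and the bar from (263,305) to (316,320). The side view shows the quadrant, with the brass thumb screw of the index at about (353,250).

```bash
python3 - <<'E'
from h import *
L=lambda n:dict(np.load(f"{n}.npz"))
t=L("top");s=L("side");P=cloud(t);S=cloud(s)
def ray(im,u,v,z):
    rot=R.from_rotvec(im["rotation"]).as_matrix() if im["rotation"].shape!=(3,3) else im["rotation"]
    d=rot@np.array([(u-im["cx"])/im["fx"],(v-im["cy"])/im["fy"],1]);return im["xyz"]+d*(z-im["xyz"][2])/d[2]
f=lambda u,v:P[v,u].round(3)
print("post",f(255,171),"grip",[f(u,v) for u,v in((313,281),(314,283),(312,279))])
print("ray post",ray(t,255,171,.192),"grip",ray(t,313,281,.22),"bar",ray(t,263,305,.106),ray(t,316,320,.106))
# bar points: depth 0.09..0.12 in front region
m=(P[...,2]>.095)&(P[...,2]<.118); v,u=np.where(m); k=(v>298)&(v<325)&(u>255)&(u<325)
q=P[v[k],u[k]];print(len(q)); 
c=q.mean(0);w=np.linalg.svd(q-c)[2][0];print("bar",c,w, (q-c)@w@np.ones(1) if 0 else ((q-c)@w).min(),((q-c)@w).max())
m=(P[...,2]>.205)&(P[...,2]<.235)&(P[...,0]<.65); v,u=np.where(m);print("pin px",list(zip(u,v))[:30],P[m].mean(0) if m.any() else 0)
big=cv2.resize(s["pixels"][195:315,240:400],(800,600),interpolation=cv2.INTER_CUBIC)
cv2.imwrite("pics/sidec.png",big[...,::-1])
big=cv2.resize(t["pixels"][160:330,230:400],(600,600),interpolation=cv2.INTER_CUBIC)
cv2.imwrite("pics/topc.png",big[...,::-1])
E
```

```text
post [ 0.704 -0.185  0.19 ] grip [array([ 0.483, -0.293,  0.219]), array([ 0.482, -0.295,  0.187]), array([ 0.487, -0.292,  0.219])]
ray post [ 0.70295939 -0.18527464  0.192     ] grip [ 0.48328841 -0.29326713  0.22      ] bar [ 0.44712224 -0.18894045  0.106     ] [ 0.41415632 -0.2958708   0.106     ]
391
bar [ 0.43451005 -0.24917189  0.10864549] [-0.11463777 -0.99340159 -0.00338605] -0.06768846421933573 0.06169708356643168
pin px [(np.int64(376), np.int64(207)), (np.int64(377), np.int64(207)), (np.int64(375), np.int64(208)), (np.int64(376), np.int64(208)), (np.int64(377), np.int64(208)), (np.int64(375), np.int64(209)), (np.int64(376), np.int64(209)), (np.int64(375), np.int64(210)), (np.int64(376), np.int64(210)), (np.int64(375), np.int64(211)), (np.int64(376), np.int64(211)), (np.int64(374), np.int64(212)), (np.int64(375), np.int64(212)), (np.int64(376), np.int64(212)), (np.int64(374), np.int64(213)), (np.int64(375), np.int64(213)), (np.int64(374), np.int64(214)), (np.int64(375), np.int64(214)), (np.int64(373), np.int64(215)), (np.int64(374), np.int64(215)), (np.int64(375), np.int64(215)), (np.int64(373), np.int64(216)), (np.int64(374), np.int64(216)), (np.int64(373), np.int64(217)), (np.int64(374), np.int64(217)), (np.int64(372), np.int64(218)), (np.int64(373), np.int64(218)), (np.int64(374), np.int64(218)), (np.int64(372), np.int64(219)), (np.int64(373), np.int64(219))] [ 0.54827075 -0.37136001  0.21203879]
```

View pics/sidec.png

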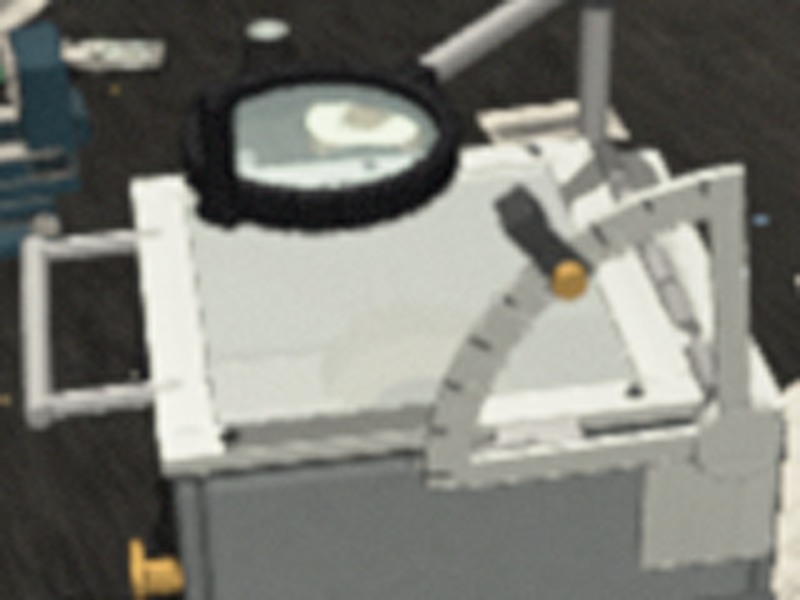

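View pics/topc.png

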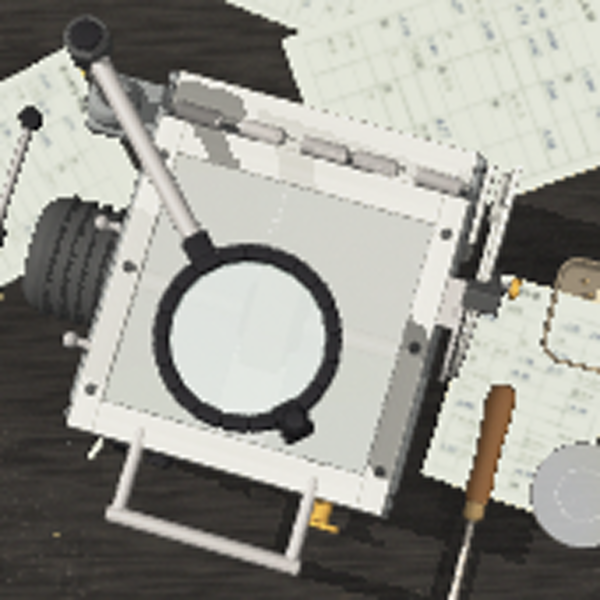

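The crops show the pin at top px (313.6,279.6), the bar ends at (261,306) and (314,321), and the index saddle as a dark radial block around crop (545,235) in the side view. From these, the grinder yaw is about -17°, its origin about (0.577,-0.288), and the pin is 0.245 m from the post, which matches the given 246 mm. Setting out.

arm_command(
  targets=[
    [[-0.035, -0.042, -0.004, 0, 0, 0], [-0.035, -0.042, -0.004, 0, 0, 0], [-0.035, -0.042, -0.004, 0, 0, 0], [-0.035, -0.042, -0.004, 0, 0, 0], [-0.035, -0.042, -0.004, 0, 0, 0], [-0.035, -0.042, -0.004, 0, 0, 0], [-0.035, -0.042, -0.004, 0, 0, 0], [-0.035, -0.042, -0.004, 0, 0, 0]],
  ],
  jaw=0.06,
  newtons=25,
)

```text
clock: 1.1
position: [0.3803, 0.1294, 0.2778]
ee_rot: [-0.73, -3.056, -0.0]
force: [0.6, -0.1, 1.1]
width: 0.651
gripper_force: 0.0
```

arm_command(
  targets=[
    [[-0.035, -0.042, -0.003, 0, 0, 0], [-0.035, -0.042, -0.003, 0, 0, 0], [-0.035, -0.042, -0.003, 0, 0, 0], [-0.035, -0.042, -0.003, 0, 0, 0], [-0.035, -0.042, -0.003, 0, 0, 0], [-0.035, -0.042, -0.003, 0, 0, 0], [-0.035, -0.042, 0, 0, 0, 0], [0, 0, 0, 0, 0, 0], [0, 0, 0, 0, 0, 0]],
  ],
)

```text
clock: 2.22
position: [0.4658, -0.2412, 0.2952]
ee_rot: [-0.73, -3.054, -0.001]
force: [-0.4, -0.6, 1.0]
width: 0.652
gripper_force: 0.0
```

```bash
cat >> h.py <<'E'
def wrist():
    s=arm.observe(); im=arm.get_image("wrist"); Rt=R.from_rotvec(s["ee_rot"]).as_matrix(); T=np.asarray(im["T_tool_cam"])
    im["rotation"]=Rt@T[:3,:3]; im["xyz"]=Rt@T[:3,3]+s["position"]; return s,im
def ray(im,u,v):
    r=np.asarray(im["rotation"]); r=r if r.shape==(3,3) else R.from_rotvec(r).as_matrix()
    return np.asarray(im["xyz"]), r@np.array([(u-im["cx"])/im["fx"],(v-im["cy"])/im["fy"],1])
def G(p,o=(.577,-.288),yaw=-17):  # world->grinder mm
    return R.from_euler('z',-yaw,degrees=True).apply(np.asarray(p)-[*o,0])*1000
E
python3 - <<'E'
from h import *
s,im=wrist(); print(s["clock"],s["position"],s["ee_rot"],R.from_rotvec(s["ee_rot"]).as_matrix().round(3))
np.savez("w1.npz",**im);cv2.imwrite("pics/w1.png",im["pixels"][...,::-1]);print(im["xyz"])
sd=dict(np.load("side.npz"))
for u,v in((545,235),(515,205),(560,262),(735,430)):
    o,d=ray(sd,240+u/5,195+v/5); og=G(o);dg=G(o+d)-og; p=og+dg*(-112-og[1])/dg[1]
    r=p[[0,2]]-[85,106];print(u,v,p.round(1),np.hypot(*r),np.degrees(np.arctan2(r[1],-r[0])))
E
```

```text
2.225 [ 0.46576021 -0.24117657  0.29519066] [-7.29976947e-01 -3.05425549e+00 -6.17979414e-04] [[-0.892  0.452 -0.001]
 [ 0.452  0.892  0.001]
 [ 0.001  0.    -1.   ]]
[ 0.39967022 -0.20872549  0.43484839]
545 235 [  14.  -112.   197.3] 115.64263855511788 52.131088578396415
515 205 [   4.  -112.   209.8] 131.68411168091288 52.04689200806954
560 262 [  19.2 -112.   186.3] 103.78090080632268 50.65193482919358
735 430 [  83.3 -112.   108.4] 2.9431046944715056 54.08814277938957
```

View pics/w1.png

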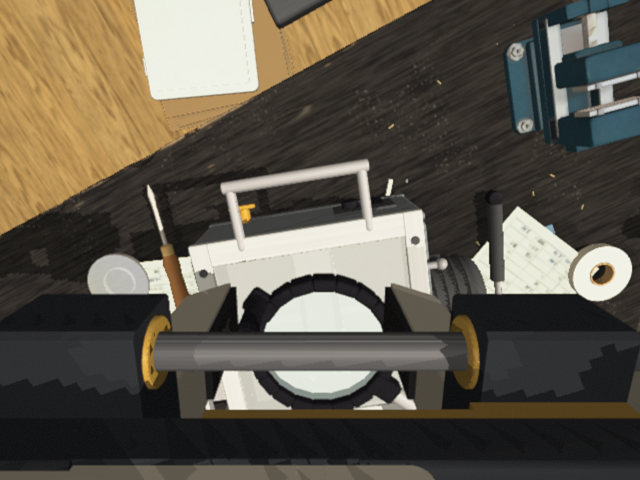

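The wrist view shows the pin's top at about (256,299) and the bar from (225,189) to (368,164). The index lies at about 52°, with the hinge check good to 3 mm.

```bash
python3 - <<'E'
from h import *
im=dict(np.load("w1.npz"))
for u,v,z in((256,299,.22),(225,189,.106),(368,164,.106)):
    o,d=ray(im,u,v);p=o+d*(z-o[2])/d[2];print(p.round(4),G(p).round(0),im["z_map"][v,u], (o+d*im["z_map"][v,u]).round(3))
s=arm.observe();M=R.from_rotvec(s["ee_rot"]).as_matrix()
print(M.T@(np.array([.484,-.293,.204])-s["position"]))
E
```

```text
[ 0.4693 -0.2777  0.22  ] [-106.  -22.  220.] 0.27278763 [ 0.482 -0.29   0.182]
[ 0.4133 -0.2909  0.106 ] [-156.  -51.  106.] 0.3243066 [ 0.413 -0.289  0.112]
[ 0.4466 -0.1824  0.106 ] [-156.   63.  106.] 0.3197601 [ 0.446 -0.183  0.111]
[-0.03992753 -0.03879404  0.0912482 ]
```

arm_command(
  targets=[
    [[-0.02, -0.02, 0, 0, 0, 0], [-0.02, -0.019, 0.01, 0, 0, 0], [0, 0, 0.03, 0, 0, 0], [0, 0, 0.03, 0, 0, 0], [0, 0, 0.021, 0, 0, 0], [0, 0, 0, 0, 0, 0]],
  ],
)

```text
clock: 3.02
position: [0.4837, -0.2923, 0.2036]
ee_rot: [-0.726, -3.054, -0.002]
force: [-0.2, 0.9, 0.3]
width: 0.655
gripper_force: 0.0
```

arm_command(
  targets=[
    [[0, 0, 0, 0, 0, 0], [0, 0, 0, 0, 0, 0], [0, 0, 0, 0, 0, 0], [0, 0, 0, 0, 0, 0]],
  ],
  jaw=0.0,
  newtons=25,
)

```text
clock: 3.52
position: [0.4843, -0.2946, 0.2051]
ee_rot: [0.73, 3.055, 0.0]
force: [0.3, 0.6, 0.3]
width: 0.273
gripper_force: 0.0
```

Still closing (25 mm); wait a little.

arm_command(
  targets=[
    [[0, 0, 0, 0, 0, 0], [0, 0, 0, 0, 0, 0], [0, 0, 0, 0, 0, 0]],
  ],
)

```text
clock: 3.9
position: [0.4851, -0.294, 0.2049]
ee_rot: [0.728, 3.055, 0.001]
force: [4.6, 2.9, 0.5]
width: 0.141
gripper_force: 25.0
```

```bash
python3 - <<'E'
from h import *
s=arm.observe();M=R.from_rotvec(s["ee_rot"]).as_matrix();p=s["position"];print(p,s["width"],s["gripper_force"])
P=np.array([.702,-.1855]); d=p[:2]-P; print(np.hypot(*d),np.arctan2(d[1],d[0]))
th0=np.arctan2(d[1],d[0])
for k in range(1,16):
    q0=P+np.hypot(*d)*np.array([np.cos(th0-.1*(k-1)),np.sin(th0-.1*(k-1))]);q=P+np.hypot(*d)*np.array([np.cos(th0-.1*k),np.sin(th0-.1*k)])
    print(k,(M.T@np.r_[q-q0,0]).round(3),q.round(3))
E
```

```text
[ 0.48509664 -0.29400738  0.20492397] 0.1408406621928683 24.99998052371666
0.2425302417155 -2.677739621550351
1 [ 0.019  0.015 -0.   ] [ 0.475 -0.272]
2 [ 0.017  0.017 -0.   ] [ 0.468 -0.249]
3 [0.015 0.019 0.   ] [ 0.463 -0.225]
4 [0.013 0.02  0.   ] [ 0.46  -0.201]
5 [0.011 0.021 0.   ] [ 0.46  -0.177]
6 [0.009 0.022 0.   ] [ 0.462 -0.153]
7 [0.007 0.023 0.   ] [ 0.466 -0.129]
8 [0.004 0.024 0.   ] [ 0.473 -0.106]
9 [0.002 0.024 0.   ] [ 0.482 -0.083]
10 [-0.     0.024  0.   ] [ 0.494 -0.062]
11 [-0.003  0.024  0.   ] [ 0.507 -0.041]
12 [-0.005  0.024  0.   ] [ 0.522 -0.023]
13 [-0.008  0.023  0.   ] [ 0.539 -0.006]
14 [-0.01   0.022  0.   ] [0.558 0.01 ]
15 [-0.012  0.021  0.   ] [0.578 0.023]
```

Gripped: the opening is 12.9 mm, which matches the 13 mm pin. Swinging along the arc.

arm_command(
  targets=[
    [[0.019, 0.015, 0, 0, 0, 0], [0.017, 0.017, 0, 0, 0, 0], [0.015, 0.019, 0, 0, 0, 0], [0.013, 0.02, 0, 0, 0, 0], [0.011, 0.021, 0, 0, 0, 0], [0.009, 0.022, 0, 0, 0, 0], [0.007, 0.023, 0, 0, 0, 0]],
  ],
)

```text
clock: 4.78
position: [0.4626, -0.1315, 0.2046]
ee_rot: [-0.732, -3.051, 0.001]
force: [-3.6, -1.4, 4.9]
width: 0.143
gripper_force: 25.0
```

arm_command(
  targets=[
    [[0.004, 0.024, 0, 0, 0, 0], [0.002, 0.024, 0, 0, 0, 0], [0, 0.024, 0, 0, 0, 0], [-0.003, 0.024, 0, 0, 0, 0], [-0.005, 0.024, 0, 0, 0, 0], [-0.008, 0.023, 0, 0, 0, 0], [-0.01, 0.022, 0, 0, 0, 0], [0, 0, 0, 0, 0, 0], [0, 0, 0, 0, 0, 0]],
  ],
)

```text
clock: 5.9
position: [0.5553, 0.0102, 0.2044]
ee_rot: [-0.724, -3.051, -0.004]
force: [-8.8, 12.4, 7.9]
width: 0.139
gripper_force: 25.0
```

arm_command(
  targets=[
    [[0, 0, 0, 0, 0, 0], [0, 0, 0, 0, 0, 0], [0, 0, 0, 0, 0, 0], [0, 0, 0, 0, 0, 0], [0, 0, -0.03, 0, 0, 0], [0, 0, -0.03, 0, 0, 0], [0, 0, -0.03, 0, 0, 0]],
  ],
  jaw=0.05,
)

```text
clock: 6.78
position: [0.5572, 0.0067, 0.2957]
ee_rot: [0.73, 3.055, -0.0]
force: [0.3, 0.3, -0.2]
width: 0.547
gripper_force: 0.0
```

arm_command(
  targets=[
    [[0, -0.05, 0, 0, 0, 0], [0, -0.05, 0, 0, 0, 0], [0, -0.05, 0, 0, 0, 0], [0, -0.05, 0, 0, 0, 0], [0, -0.05, 0, 0, 0, 0], [0, -0.03, 0, 0, 0, 0]],
  ],
  jaw=0.03,
)

```text
clock: 7.52
position: [0.429, -0.2453, 0.295]
ee_rot: [0.734, 3.054, -0.0]
force: [0.7, -0.0, -0.1]
width: 0.33
gripper_force: 0.0
```

arm_command(
  targets=[
    [[0, 0, 0, 0, 0, 0.1745], [0, 0, 0, 0, 0, 0.1745], [0, 0, 0, 0, 0, 0.1745], [0, 0, 0, 0, 0, 0.1745], [0, 0, 0, 0, 0, 0.1745], [0, 0, 0, 0, 0, 0.1745], [0, 0, 0, 0, 0, 0.1745], [0, 0, 0, 0, 0, 0.1745], [0, 0, 0, 0, 0, 0]],
  ],
)

```text
clock: 8.65
position: [0.4307, -0.2429, 0.2947]
ee_rot: [2.522, 1.873, -0.001]
force: [0.1, 0.4, 0.4]
width: 0.328
gripper_force: 0.0
```

```bash
python3 - <<'E'
from h import *
s,im=wrist(); M=R.from_rotvec(s["ee_rot"]).as_matrix();print(s["clock"],s["position"],s["width"],s["joints"].round(2));print(M.round(3))
print(M.T@(np.array([.430,-.240,.106])-s["position"]))
t=arm.get_image("top");sd=arm.get_image("side")
np.savez("w2.npz",**im)
cv2.imwrite("pics/m2.png",np.hstack([cv2.resize(im["pixels"],(400,300)),cv2.resize(t["pixels"][150:330,190:430],(400,300))])[...,::-1])
E
```

```text
8.65 [ 0.4306714  -0.2428778   0.29469294] 0.3279302315241354 [-0.4   0.24  1.    1.86 -0.22  1.16  0.38]
[[ 0.289  0.957 -0.   ]
 [ 0.957 -0.289 -0.   ]
 [-0.    -0.    -1.   ]]
[ 0.00262037 -0.00144928  0.18869232]
```

View pics/m2.png

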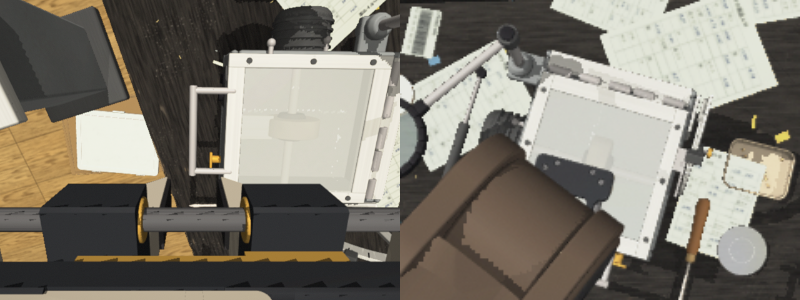

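The magnifier now stands out to the left and the cover is shut. The bar is at about u=309, v=141–275 in the full wrist image.

```bash
python3 - <<'E'
from h import *
im=dict(np.load("w2.npz"));P=cloud(im);s=arm.observe();M=R.from_rotvec(s["ee_rot"]).as_matrix()
for v in (170,210,250):
    row=P[v,295:325]; k=(row[:,2]>.098)&(row[:,2]<.125);print(v,np.where(k)[0]+295,row[k].mean(0).round(4),(M.T@(row[k].mean(0)-s["position"])).round(4))
E
```

```text
170 [303 304 305 306 307 308 309 310 311 312 313 314 315] [ 0.4394 -0.2063  0.1108] [ 0.0375 -0.0021  0.1839]
210 [303 304 305 306 307 308 309 310 311 312 313 314] [ 0.4299 -0.2361  0.1104] [ 0.0063 -0.0027  0.1843]
250 [302 303 304 305 306 307 308 309 310 311 312 313 314] [ 0.42   -0.2674  0.1104] [-0.0266 -0.0032  0.1843]
```

arm_command(
  targets=[
    [[0, -0.002, 0.045, 0, 0, 0], [0, 0, 0.045, 0, 0, 0], [0, 0, 0.04, 0, 0, 0], [0, 0, 0.03, 0, 0, 0], [0, 0, 0.02, 0, 0, 0], [0, 0, 0.008, 0, 0, 0], [0, 0, 0, 0, 0, 0]],
  ],
)

```text
clock: 9.68
position: [0.4288, -0.2424, 0.1067]
ee_rot: [-2.522, -1.873, 0.0]
force: [-0.8, 0.3, 0.2]
width: 0.326
gripper_force: 0.0
```

arm_command(
  targets=[
    [[0, 0, 0, 0, 0, 0], [0, 0, 0, 0, 0, 0], [0, 0, 0, 0, 0, 0], [0, 0, 0, 0, 0, 0], [0, 0, 0, 0, 0, 0]],
  ],
  jaw=0.0,
  newtons=25,
)

```text
clock: 10.3
position: [0.4292, -0.2423, 0.1072]
ee_rot: [2.522, 1.872, 0.001]
force: [-0.1, 1.3, 6.9]
width: 0.104
gripper_force: 25.0
```

```bash
python3 - <<'E'
from h import *
s=arm.observe();M=R.from_rotvec(s["ee_rot"]).as_matrix();print(s["position"],G(s["position"]),s["width"],s["gripper_force"],s["force"])
g=R.from_euler('z',-17,degrees=True)
st=np.radians(52)/12; a=np.arange(13)*st
p=np.c_[-.24*np.cos(a),0*a,.24*np.sin(a)]
print((M.T@g.apply(np.diff(p,axis=0)).T).T.round(4))
E
```

```text
[ 0.42922428 -0.2423208   0.1072015 ] [-154.67393091    0.47779165  107.20149913] 0.10446146679236086 24.99591127038002 [-0.12631087  1.28937816  6.86297393]
[[ 0.      0.0007 -0.0181]
 [ 0.      0.0021 -0.018 ]
 [-0.      0.0034 -0.0178]
 [-0.      0.0048 -0.0175]
 [-0.      0.0061 -0.0171]
 [-0.      0.0073 -0.0166]
 [-0.      0.0086 -0.016 ]
 [-0.      0.0098 -0.0153]
 [-0.      0.0109 -0.0145]
 [-0.      0.012  -0.0136]
 [-0.      0.013  -0.0127]
 [-0.      0.0139 -0.0117]]
```

The bar is gripped, with the opening at 9.6 mm. Lifting along its arc.

arm_command(
  targets=[
    [[0, 0.001, -0.018, 0, 0, 0], [0, 0.002, -0.018, 0, 0, 0], [0, 0.003, -0.018, 0, 0, 0], [0, 0.005, -0.0175, 0, 0, 0], [0, 0.006, -0.017, 0, 0, 0], [0, 0.007, -0.0165, 0, 0, 0]],
  ],
)

```text
clock: 11.05
position: [0.4512, -0.2493, 0.2118]
ee_rot: [-2.523, -1.871, 0.001]
force: [2.2, -2.4, -6.3]
width: 0.106
gripper_force: 25.0
```

arm_command(
  targets=[
    [[0, 0.0085, -0.016, 0, 0, 0], [0, 0.01, -0.0155, 0, 0, 0], [0, 0.011, -0.0145, 0, 0, 0], [0, 0.012, -0.0135, 0, 0, 0], [0, 0.013, -0.0125, 0, 0, 0], [0, 0, 0, 0, 0, 0], [0, 0, 0, 0, 0, 0]],
  ],
)

```text
clock: 11.92
position: [0.4997, -0.2646, 0.2838]
ee_rot: [-2.519, -1.865, 0.005]
force: [-18.5, 7.3, 17.4]
width: 0.102
gripper_force: 25.0
```

```bash
python3 - <<'E'
from h import *
s=arm.observe();p=G(s["position"]);print(p,np.degrees(np.arctan2(p[2]-106,85-p[0])),np.hypot(p[2]-106,85-p[0]),s["width"],s["gripper_force"],s["force"])
sd=arm.get_image("side");np.savez("s3.npz",**sd)
cv2.imwrite("pics/s3.png",cv2.resize(sd["pixels"][195:315,270:430],(800,600),interpolation=cv2.INTER_CUBIC)[...,::-1])
E
```

```text
[-8.07698742e+01 -2.23495833e-01  2.83767376e+02] 47.00015273125405 243.065610993251 0.10246072308679524 24.990237057209015 [-18.50118407   7.29810933  17.37820429]
```

View pics/s3.png

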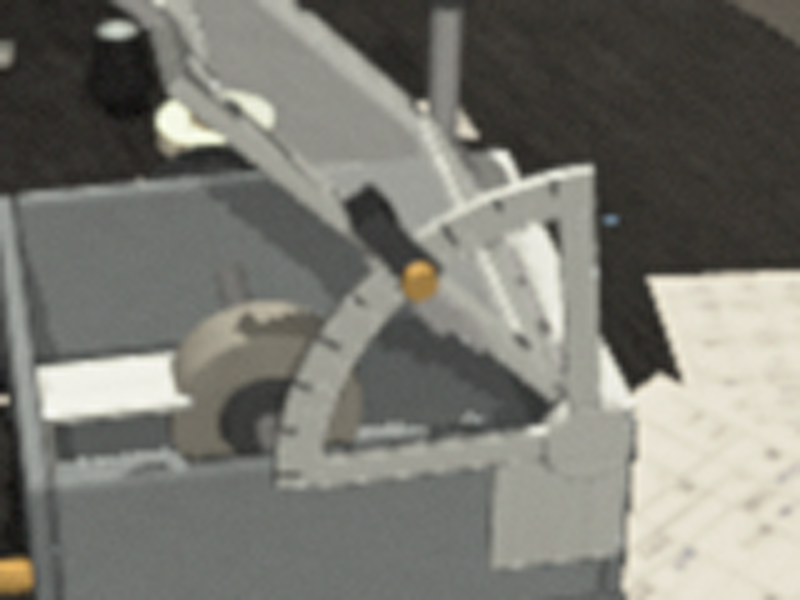

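The cover stands at about 47°, and its right edge passes just behind the index saddle, at crop (390,235) and brass screw (420,280). I'll measure the saddle's angle from depth.

```bash
python3 - <<'E'
from h import *
for n,(r0,r1,c0,c1) in {"side":(230,256,335,362),"s3":(228,256,335,362),"top":(237,250,358,376)}.items():
    im=dict(np.load(n+".npz"));P=cloud(im);px=im["pixels"].astype(int)
    m=np.zeros((480,640),bool);m[r0:r1,c0:c1]=1
    k=m&(px.max(2)<95); g=G(P[k]); ok=(g[:,2]>150)&(g[:,2]<260)&(g[:,1]<-85)&(g[:,1]>-140);g=g[ok]
    a=np.degrees(np.arctan2(g[:,2]-106,85-g[:,0]));r=np.hypot(g[:,2]-106,85-g[:,0])
    print(n,len(g),g.mean(0).round(1),"y",np.percentile(g[:,1],[5,50,95]).round(1),"ang",np.percentile(a,[5,25,50,75,95]).round(1),"r",np.percentile(r,[5,50,95]).round(1))
    q=m&(px[...,0]>px[...,2]+60)&(px[...,0]>120);g=G(P[q]);
    if len(g): g=np.median(g,0);print(" brass",g.round(1),np.degrees(np.arctan2(g[2]-106,85-g[0])),np.hypot(g[2]-106,85-g[0]))
# cover angle from its plane/edge points in s3, right frame rail
im=dict(np.load("s3.npz"));P=G(cloud(im).reshape(-1,3));px=im["pixels"].reshape(-1,3)
k=(abs(P[:,1]+88)<5)&(P[:,2]>125)&(P[:,2]<260)&(P[:,0]>-80)&(P[:,0]<75);g=P[k];print(len(g))
for x in range(-60,80,20):
    h=g[abs(g[:,0]-x)<4]
    if len(h): print(x,np.percentile(h[:,2],[10,50,90]).round(1), np.degrees(np.arctan2(h[:,2]-106,85-h[:,0])).mean().round(1))
E
```

```text
side 125 [   8.9 -117.   202.6] y [-121.  -118.1 -108.4] ang [49.2 50.4 51.9 53.3 54.2] r [108.  125.3 132.8]
 brass [  18.  -127.8  190.6] 51.63606819107384 107.93600307394706
s3 144 [   8.4 -115.4  202.5] y [-120.7 -118.3 -103.2] ang [47.4 50.1 51.7 53.2 54.2] r [108.2 125.6 132.6]
 brass [  17.7 -128.1  191.1] 51.66669639378585 108.4449574141295
top 92 [   8.7 -110.5  205.9] y [-118.3 -111.2 -101.5] ang [49.7 51.3 53.4 54.2 54.7] r [107.8 129.1 132.9]
 brass [  16.8 -124.5  192.2] 51.66153202053477 109.94517212245725
356
-40 [232.2 237.3 242.8] 46.4
-20 [210.4 216.6 221.5] 46.4
0 [188.8 196.1 201.2] 46.3
40 [153.5 157.2 161. ] 48.9
60 [128.1 134.  138.8] 47.5
```

arm_command(
  targets=[
    [[0, 0.003, -0.005, 0, 0, 0], [0, 0.005, -0.005, 0, 0, 0], [0, 0.005, -0.005, 0, 0, 0], [0, 0, 0, 0, 0, 0], [0, 0, 0, 0, 0, 0], [0, 0, 0, 0, 0, 0]],
  ],
)

```text
clock: 12.72
position: [0.5151, -0.2694, 0.2986]
ee_rot: [-2.523, -1.87, 0.003]
force: [-6.1, -2.2, 2.4]
width: 0.101
gripper_force: 25.0
```

```bash
python3 - <<'E'
from h import *
s=arm.observe();p=G(s["position"]);print(p,np.degrees(np.arctan2(p[2]-106,85-p[0])),np.hypot(p[2]-106,85-p[0]),s["width"],s["gripper_force"],s["force"],s["dq"].round(3))
sd=arm.get_image("side");np.savez("s4.npz",**sd)
a=cv2.resize(sd["pixels"][195:315,270:430],(800,600),interpolation=cv2.INTER_CUBIC)
cv2.imwrite("pics/s4.png",a[...,::-1])
P=G(cloud(sd).reshape(-1,3));k=(abs(P[:,1]+88)<5)&(P[:,2]>125)&(P[:,2]<290)&(P[:,0]>-80)&(P[:,0]<75);g=P[k]
for x in range(-60,80,20):
    h=g[abs(g[:,0]-x)<4]
    if len(h): print(x,np.degrees(np.arctan2(h[:,2]-106,85-h[:,0])).mean().round(1))
E
```

```text
[-64.62652557  -0.33374071 298.57796971] 52.15400967118273 243.87367954239662 0.10102237692736922 24.996204525232315 [-6.13159284 -2.16889453  2.43249064] [-0.003  0.002 -0.001  0.    -0.    -0.     0.   ]
-40 51.2
-20 51.7
0 51.6
20 53.4
40 53.6
60 52.7
```

View pics/s4.png

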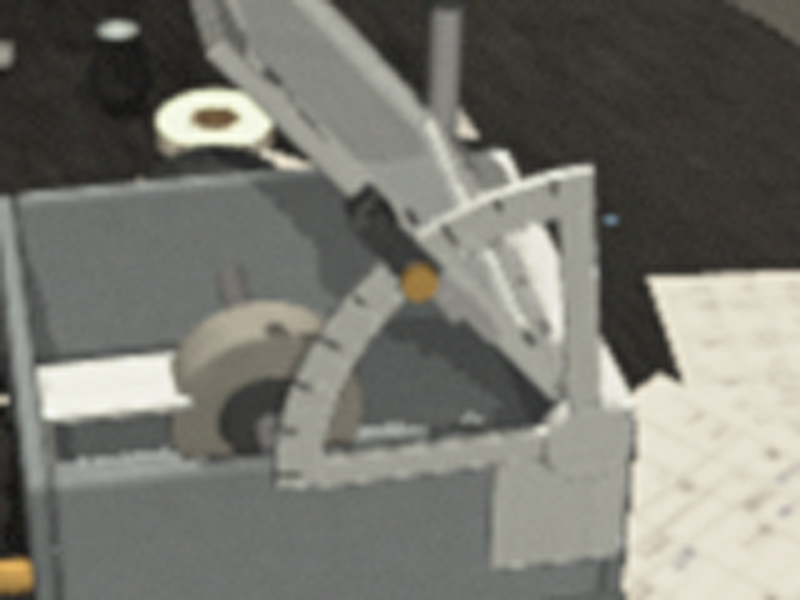

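The cover's edge now lines up with the saddle: cover about 52°, index 51.7°, and the saddle hasn't moved from (420,280). I'll let it settle, then hand in.

arm_command(
  targets=[
    [[0, 0, 0, 0, 0, 0], [0, 0, 0, 0, 0, 0], [0, 0, 0, 0, 0, 0], [0, 0, 0, 0, 0, 0]],
  ],
)

```text
clock: 13.28
position: [0.5151, -0.2694, 0.2986]
ee_rot: [-2.523, -1.87, 0.002]
force: [-6.1, -1.5, 1.6]
width: 0.104
gripper_force: 25.0
```

```bash
python3 -c "
from cell import arm
print(arm.sign_off())"
```

```text
the job is handed in; nothing more can be done
None
```

The magnifier is swung out to the left (about 2.2 rad) and the cover is held steady by its bar at about 52°, within about 1° of the index as I measured it; I handed the job in at about 13 s, and the sign-off gave no verdict.

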